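# Gauge the depth of a blind bore

### The arm

A 7-joint arm with a two-finger parallel gripper is mounted at the origin on a cart in front of the work surface, level with it; the furniture and walls round the work are solid. World frame = base frame: x ahead of the robot, y to its left, z up, the work surface at z = 0. Lengths are in m, angles in rad, forces in N, time in s.
With the tool pointing down it reaches from about 0.425 to 0.925 m from the base axis. Payload 6.8 kg.
Tool frame: the origin (TCP) lies between the finger pads; the fingertips stand 11 mm ahead of it and the grasp point (between the pads) lies 8 mm behind it; z points along the fingers, y is the line along which they close (so a half turn about z gives the same grasp; the last joint's range is limited). The gripper opens to 85 mm and grips with 20 to 120 N. Pads are 22 mm wide; open, the fingers measure 114 mm over their backs; the gripper's body (76 mm by 85 mm) begins 54 mm behind the grasp point. The pads swing forward as they close: fully open they stand 13 mm farther back than shut.
Start: joints at [-1.361, 0.477, 0.022, 1.555, -0.011, 1.109, -0.083], TCP at [0.211, 0.641, 0.242] pointing down, gripper open.
Joint ranges: [-2.96, 2.96], [-0.34, 2.1], [-1.41, 1.46], [0.24, 2.44], [-1.37, 4.51], [0.17, 1.92], [-2.96, 2.96]. Speed limits (rad/s): [2.39, 2.39, 3.14, 3.14, 3.14, 3.14, 3.14].

### API

Orientations are given as a rotation vector (axis times angle).
In Python, from bench import r gives the robot as it stands.
- The arm moves only by the tool send_rows, never from a script. Its argument "deltas" is a list of rows, each an object of numbers: "dx", "dy", "dz": the shift along the world's x, y, z in mm; "rx", "ry", "rz": the turn, a rotation vector about the world's x, y, z in degrees. A call has 1 to 5 rows; each row is the pose to reach, as a shift and turn from the pose commanded when the call began; what a row does not reach only later rows make up. A row lasts 1/12 s, in which the tool goes at most 41.7 mm and 7.16 degrees, less where a joint would pass 70% of its speed; a pose out of reach is approached as far as the arm can. A call with a gripper value outside its range is refused whole. "jaw" is the finger opening in mm, from 0 to 85.4, set as the call begins (left out, the last holds). The fingers move at their own pace and stop on an object; "newtons" is the grip in N (left out, the last holds). Time passes only in rows, so rows that repeat a pose let the fingers close. It gives the time, the measured TCP pose, the force, the opening and the grip force at its end, in the units of the state.
- r.get_obs(): the state, without advancing time (a new reading comes with each control period).
- r.grab_frame(name): name is "side" or "top"; returns a dict with "frame" (480x640x3 uint8, blue, green, red), "z_map" (480x640 float32, m along the optical axis (not along the pixel's ray), 0 where there is no reading), "vertical_fov" (degrees; the focal length in pixels is half the picture's height over the tangent of half this angle, whatever the lens; pixels are square), "cx", "cy" (the principal point, pixels), "xyz" and "orientation" of the camera in the world. Camera axes: x right, y down, z forward; pixel columns grow to the right and rows downward; lengths in m; the calibration is good to about 2 mm. A picture is of the moment at which its call begins.
- r.hand_in(): hands the job in; it is judged then, once.
The state is a dict: "clock": time; "joints": joint angles; "qvel": joint speeds; "tau": joint torques, N m; "tcp_pos": TCP position; "orientation": TCP orientation; "contact_force": force on the tool from outside, world axes, zero at the start; "moment": the same for the moment, N m; "grip_width": finger opening in m; "gripper_force": force on a finger pad.
Only numpy, scipy, OpenCV 4.12 (cv2) and the standard library are available. Lean on these libraries where they do the work, as an engineer would, in place of code of your own. Each camera call takes 0.05 s, during which the arm holds its last target. There are 200 camera calls.

### The job

Take the depth gauge out of its stand by the black handle, lower its rod into the blind bore of the aluminium housing until the rod bottoms out and the brass collar sits on the housing's top face, and keep it pressed against the bottom with a steady force of about 12 N for two seconds. Then draw it straight out and gently hang it back upright in its stand, with the collar left where the housing pushed it: do not handle or knock the collar. Never press harder than 25 N, and leave the other things on the bench alone.

Things in the scene. Friction and masses are not known exactly. Their poses are not given: they have to be found in the camera images.
- housing: Fixed aluminium housing, 90 x 66 x 70 mm high, with a 10 mm high foot at each end (132 mm long over the feet, along its x). Origin: centre of its underside, on the bench. Its top is flat, apart from the one large hole.
- bore_mouth (a point): Centre of the mouth of the housing's blind bore, at the level of the housing's top face (70 mm above the bench); z up. The bore is 15 mm in diameter, vertical, with a 1.5 mm chamfer, and 16 mm off the middle of the housing along the housing's +x. Its depth is unknown: somewhere between 26 and 54 mm. Its bottom is hard and flat.
- stand: Fixed stand for the gauge: a grey upright tube on a dark round foot 90 mm in diameter. Tube 38 mm inside, 56 mm outside, 95 mm high. Origin: centre of its underside.
- stand_mouth (a point): Centre of the open upper end of the stand's tube, 95 mm above the bench. The underside of the gauge's flange rests on this rim.
- gauge: Depth gauge, about 0.2 kg, hanging upright in the stand at the start. From top to bottom on one axis: black handle, steel flange 51 mm in diameter and 5 mm thick, rod. Origin: on the axis, at the underside of the flange; z up along the axis, towards the handle. Overall 140 mm long.
- gauge_grip (a point): Centre of the black handle of the gauge, 31 mm above the underside of its flange. The handle is a flat bar 18 mm thick (along its y: grip it across this), 34 mm wide (along its x), 48 mm high (24 mm above and below this point; the top of the flange is 26 mm below it).
- gauge_tip (a point): Lower end of the gauge's rod, on the axis. The steel rod is 12 mm in diameter with a small chamfer and reaches 85 mm below the underside of the flange. It is spring-loaded: pushed from below, it moves up to 10 mm into the handle at 2 N per mm, and comes out again when relieved; the pose given for this point follows it.
- collar (a joint): Brass stop collar on the rod, 28 mm in diameter and 13 mm high. Value: how far it has slid up the rod, in m, 0 at the start (its underside is then 10 mm above the rod's tip), at most 0.058. It slides with a drag of about 3 N and stays where it is left. As the rod goes into the bore the housing's top face pushes the collar up the rod, so that about 3 N is felt well before the rod bottoms out; when bottomed, the bore's depth is 0.010 + value.
- collar_face (a point): Centre of the underside of the brass collar.
- tape_roll: Loose roll of black tape lying flat, 68 mm in diameter, 19 mm high, a bystander. Origin: centre of its underside.
- angle_bracket: Loose steel angle bracket, 34 x 73 x 30 mm, a bystander. Origin: centre of its underside.
- white_connector: Loose white connector, 30 x 60 x 25 mm, a bystander. Origin: centre of its underside.
Not all that is in view belongs to the job. Of the things that look like the housing, the smallest one is meant.

How it is judged:
By the outcome, as a careful person would: the job done as asked, in the order asked, and still so for the second after the job is handed in, with the robot touching nothing.
It also fails if it takes over 72 s, if anything falls off the work surface, if the arm or the gripper's body presses on something with over 40 N, if the wrist force passes 120 N, or if a joint passes its speed limit or range.

## Working session

There is one attempt and no reset: what is moved stays moved. The work goes in short steps, Python scripts to look and compute and a tool call to move; the robot and the scene stay as the last step left them, time stands still between calls to the robot, and variables do not carry over. Pictures are saved under pics/ and viewed, at most 10 in all, crops included, and the job is handed in when it is done.

Besides the shell and the picture viewer there is one more tool, called after "Emit:" in YAML: its name, and indented under it one key for each argument. send_rows: Moves the arm, as the interface text tells. Its arguments: {"type":"object","properties":{"deltas":{"type":"array","items":{"type":"object","properties":{"dx":{"type":"number"},"dy":{"type":"number"},"dz":{"type":"number"},"rx":{"type":"number"},"ry":{"type":"number"},"rz":{"type":"number"}}}},"jaw":{"type":"number"},"newtons":{"type":"number"}},"required":["deltas"]}

```bash
mkdir -p pics
cat > h.py <<'E'
import numpy as np, cv2
from scipy.spatial.transform import Rotation as R
from bench import r
def grab(n):
    g=r.grab_frame(n); g['f']=240/np.tan(np.radians(g['vertical_fov'])/2)
    o=np.array(g['orientation']); g['R']=R.from_rotvec(o).as_matrix() if o.size==3 else o
    return g
def cloud(g):
    v,u=np.mgrid[:480,:640]; z=g['z_map']
    P=np.stack([(u-g['cx'])/g['f']*z,(v-g['cy'])/g['f']*z,z],-1)
    W=P@g['R'].T+np.array(g['xyz']); W[z<=0]=np.nan
    return W
def ray(g,u,v,h):
    d=g['R']@np.array([(u-g['cx'])/g['f'],(v-g['cy'])/g['f'],1]); c=np.array(g['xyz'])
    return c+d*(h-c[2])/d[2]
E
python3 - <<'E'
from h import *
print(r.get_obs())
for n in ('top','side'):
    g=grab(n); print(n,g['xyz'],g['orientation'],g['vertical_fov'],g['cx'],g['cy'],(g['z_map']>0).mean())
    cv2.imwrite(f'pics/{n}0.png',g['frame']); np.savez(f'{n}0.npz',**g)
E
```

```text
{'clock': 0.0, 'joints': array([-1.36107975,  0.47782433,  0.02237192,  1.55646783, -0.01149652,
        1.10928298, -0.08310236]), 'qvel': array([-0.00224819,  0.00148287, -0.00015345, -0.00045605,  0.0002829 ,
       -0.00163868,  0.00095951]), 'tau': array([-4.47925877e-04, -5.96452868e+01,  1.60805661e+00, -2.81191188e+01,
        1.25264993e-02,  9.30552604e-03,  1.46150126e-05]), 'tcp_pos': array([0.21078599, 0.64063777, 0.24130316]), 'orientation': array([-4.97117086e-01, -3.10187138e+00,  2.90387904e-03]), 'contact_force': array([-0.10063459,  0.1993495 ,  0.18005572]), 'moment': array([-0.02267297,  0.04233827,  0.00731164]), 'gripper_force': 0.0, 'grip_width': 0.08528984703924536}
top [ 0.42626628 -0.03982492  1.0216267 ] [-2.15499011  2.15850555 -0.10397172] 57.80094741089937 316.39507102004563 239.5318509448067 0.9959830729166667
side [ 0.56192684 -0.93599016  0.58634086] [-2.06755724 -0.02653591  0.00960843] 57.849696914740306 320.8850330189015 238.91540645983957 0.9155859375
```

View pics/top0.png

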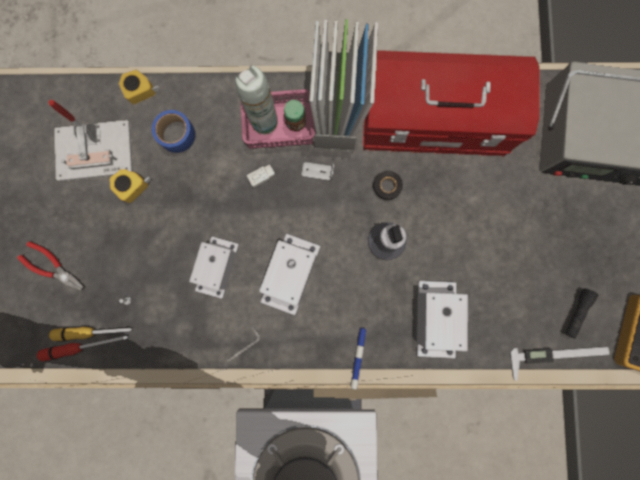

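View pics/side0.png

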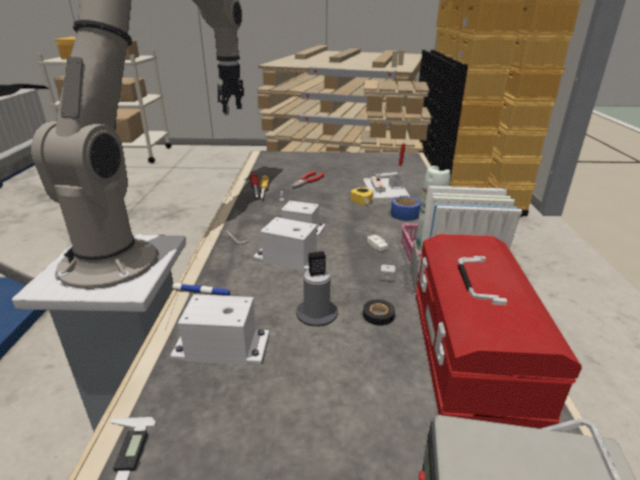

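The top view shows three housing-like parts: small at about (213,266), medium at (290,273) and large at (443,319). The gauge in its stand is at (390,238), the tape roll at (388,185), the bracket at (318,171) and the white connector at (260,176). I'll measure each of them and enlarge the small housing.

```bash
cat > m.py <<'E'
from h import *
g=dict(np.load('top0.npz')); W=cloud(g)
f=g['frame']
for nm,(u0,v0,u1,v1) in dict(small=(185,230,242,302),med=(255,230,325,318),large=(412,278,472,360)).items():
    S=W[v0:v1,u0:u1]; z=S[...,2]
    zt=np.nanpercentile(z,[50,70,80,90]); 
    top=np.median(z[z>0.05]); m=(abs(z-top)<.008).astype(np.uint8)
    c=max(cv2.findContours(m,cv2.RETR_EXTERNAL,cv2.CHAIN_APPROX_NONE)[0],key=cv2.contourArea)[:,0]
    P=np.array([ray(g,u+u0,v+v0,top)[:2] for u,v in c],np.float32)
    box=cv2.minAreaRect(P*1000)
    gray=cv2.cvtColor(f[v0:v1,u0:u1],cv2.COLOR_BGR2GRAY)
    me=cv2.erode(cv2.drawContours(np.zeros_like(m),[c[:,None]],-1,1,-1),np.ones((11,11)))
    dk=((gray<130)&(me>0)).astype(np.uint8); n,l,st,ce=cv2.connectedComponentsWithStats(dk)
    print(nm,'top',top,'rect mm',box)
    for i in range(1,n):
        if st[i,4]>5: 
            w=(gray.astype(float).max()-gray)*(l==i); vv,uu=np.nonzero(l==i); ww=w[vv,uu]
            u,v=np.average(uu,weights=ww)+u0,np.average(vv,weights=ww)+v0
            print('  hole',st[i,4],u,v,ray(g,u,v,top))
# stand & gauge by depth
S=W[205:275,350:430]; z=S[...,2]
print('handle top',np.nanmax(z))
for lo,hi,n in ((.135,.165,'handle'),(.085,.112,'flange/rim'),(.005,.03,'foot')):
    m=(z>lo)&(z<hi); p=S[m]; print(n,m.sum(),np.median(p,0),p.min(0),p.max(0))
    if m.sum()>5: print(cv2.minAreaRect((p[:,:2]*1000).astype(np.float32)))
cv2.imwrite('pics/crop1.png',np.hstack([cv2.resize(f[225:305,170:250],(400,400),interpolation=cv2.INTER_CUBIC),cv2.resize(f[200:280,350:430],(400,400),interpolation=cv2.INTER_CUBIC)]))
E
python3 m.py
```

```text
small top 0.06910569854803356 rect mm ((476.14910888671875, 208.43563842773438), (68.08566284179688, 89.8814697265625), 74.27086639404297)
  hole 22 211.77062868369353 258.7357563850688 [0.49105867 0.20518559 0.0691057 ]
med top 0.0895208758010555 rect mm ((460.2619934082031, 36.36853790283203), (85.45236206054688, 116.08330535888672), 69.79594421386719)
  hole 7 293.02131438721136 264.98401420959146 [0.4759303  0.02460185 0.08952088]
large top 0.08936283356754382 rect mm ((357.308837890625, -297.9821472167969), (86.58050537109375, 116.44837951660156), 86.75880432128906)
  hole 54 446.4211493484798 311.37654527230205 [ 0.37759994 -0.2997589   0.08936283]
handle top 0.15264601803579259
handle 160 [ 0.53688301 -0.18872315  0.14832246] [ 0.52003874 -0.20160793  0.13567761] [ 0.55347947 -0.17801026  0.15264602]
((537.3137817382812, -189.90444946289062), (33.3569450378418, 18.578096389770508), 15.045194625854492)
flange/rim 336 [ 0.53213405 -0.18023384  0.09861526] [ 0.50985596 -0.21543516  0.08534349] [ 0.56375065 -0.16200453  0.11072996]
((536.8058471679688, -188.71389770507812), (53.896881103515625, 53.41659927368164), 0.09261937439441681)
foot 474 [ 0.52189499 -0.17131976  0.00735334] [ 0.4938132  -0.26375768  0.00500209] [ 0.59058054 -0.14522795  0.02837966]
((553.3134155273438, -197.1336212158203), (88.73917388916016, 124.24100494384766), 64.75749206542969)
```

View pics/crop1.png

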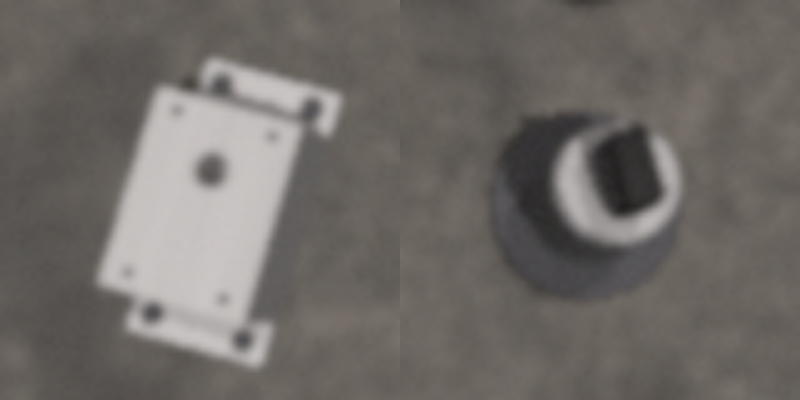

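The small part at (213,266) is the one meant. Its top is 90 x 68 mm at 69 mm height, while the other two are about 116 x 86 mm at 89 mm. Its bore is at the crop's (210,170), world (0.491, 0.205). The gauge handle is at (0.537, -0.189) with its long axis about 15° from x. Now I'll move above the gauge.

Emit:
send_rows:
  deltas:
    - {"dx":29,"dy":-29,"rz":6.6}
    - {"dx":58,"dy":-58,"rz":13.2}
    - {"dx":87,"dy":-87,"rz":19.8}
    - {"dx":116,"dy":-116,"rz":26.4}
    - {"dx":145,"dy":-145,"rz":33}
  jaw: 85

```text
$.deltas[0]: bad value
```

Emit:
send_rows:
  deltas:
    - {"dx":26,"dy":-32}
    - {"dx":52,"dy":-64}
    - {"dx":78,"dy":-96}
    - {"dx":104,"dy":-128}
    - {"dx":130,"dy":-160}

```text
$.deltas[0]: bad value
```

Emit:
send_rows:
  deltas:
    - {"dx":4,"dy":-40}
    - {"dx":8,"dy":-80}
    - {"dx":12,"dy":-120}
    - {"dx":16,"dy":-160}
    - {"dx":20,"dy":-200}

```text
$.deltas[0]: bad value
```

Emit:
send_rows:
  deltas:
    - {"dx":3,"dy":-40}
    - {"dx":6,"dy":-80}
    - {"dx":9,"dy":-120}
    - {"dx":12,"dy":-160}
    - {"dx":15,"dy":-200}

```text
$.deltas[0]: bad value
```

Emit:
send_rows:
  deltas:
    - {"dx":5,"dy":-35}
    - {"dx":10,"dy":-70}
    - {"dx":13,"dy":-105}
    - {"dx":16,"dy":-126}
    - {"dx":16,"dy":-126}

```text
$.deltas[0]: bad value
```

Emit:
send_rows:
  deltas:
    - {"dx":29,"dy":-29,"dz":0,"rx":0,"ry":0,"rz":6.6}
    - {"dx":58,"dy":-58,"dz":0,"rx":0,"ry":0,"rz":13.2}
    - {"dx":87,"dy":-87,"dz":0,"rx":0,"ry":0,"rz":19.8}
    - {"dx":116,"dy":-116,"dz":0,"rx":0,"ry":0,"rz":26.4}
    - {"dx":145,"dy":-145,"dz":0,"rx":0,"ry":0,"rz":33}
  jaw: 85

```text
clock: 0.52
tcp_pos: [0.3569, 0.4944, 0.2419]
orientation: [0.414, -3.114, 0.001]
contact_force: [0.2, 0.3, 0.3]
grip_width: 0.0846
gripper_force: 0.0
```

Emit:
send_rows:
  deltas:
    - {"dx":26,"dy":-32,"dz":0,"rx":0,"ry":0,"rz":0}
    - {"dx":52,"dy":-64,"dz":0,"rx":0,"ry":0,"rz":0}
    - {"dx":78,"dy":-96,"dz":0,"rx":0,"ry":0,"rz":0}
    - {"dx":104,"dy":-128,"dz":0,"rx":0,"ry":0,"rz":0}
    - {"dx":130,"dy":-160,"dz":0,"rx":0,"ry":0,"rz":0}

```text
clock: 0.93
tcp_pos: [0.4867, 0.3342, 0.2421]
orientation: [0.404, -3.115, 0.0]
contact_force: [0.1, 0.9, -0.0]
grip_width: 0.0846
gripper_force: 0.0
```

Emit:
send_rows:
  deltas:
    - {"dx":4,"dy":-40,"dz":0,"rx":0,"ry":0,"rz":0}
    - {"dx":8,"dy":-80,"dz":0,"rx":0,"ry":0,"rz":0}
    - {"dx":12,"dy":-120,"dz":0,"rx":0,"ry":0,"rz":0}
    - {"dx":16,"dy":-160,"dz":0,"rx":0,"ry":0,"rz":0}
    - {"dx":20,"dy":-200,"dz":0,"rx":0,"ry":0,"rz":0}

```text
clock: 1.35
tcp_pos: [0.5055, 0.1342, 0.2421]
orientation: [0.404, -3.115, 0.0]
contact_force: [1.4, 1.0, -0.1]
grip_width: 0.0853
gripper_force: 0.0
```

Emit:
send_rows:
  deltas:
    - {"dx":3,"dy":-40,"dz":0,"rx":0,"ry":0,"rz":0}
    - {"dx":6,"dy":-80,"dz":0,"rx":0,"ry":0,"rz":0}
    - {"dx":9,"dy":-120,"dz":0,"rx":0,"ry":0,"rz":0}
    - {"dx":12,"dy":-160,"dz":0,"rx":0,"ry":0,"rz":0}
    - {"dx":15,"dy":-200,"dz":0,"rx":0,"ry":0,"rz":0}

```text
clock: 1.77
tcp_pos: [0.5204, -0.0657, 0.2422]
orientation: [0.404, -3.115, -0.0]
contact_force: [0.3, -1.0, 0.7]
grip_width: 0.0849
gripper_force: 0.0
```

Emit:
send_rows:
  deltas:
    - {"dx":4,"dy":-40,"dz":0,"rx":0,"ry":0,"rz":0}
    - {"dx":8,"dy":-75,"dz":0,"rx":0,"ry":0,"rz":0}
    - {"dx":12,"dy":-105,"dz":0,"rx":0,"ry":0,"rz":0}
    - {"dx":16,"dy":-125,"dz":0,"rx":0,"ry":0,"rz":0}
    - {"dx":16,"dy":-125,"dz":0,"rx":0,"ry":0,"rz":0}

```text
clock: 2.18
tcp_pos: [0.5363, -0.1945, 0.2422]
orientation: [0.393, -3.116, 0.004]
contact_force: [-0.1, -0.8, 0.1]
grip_width: 0.0851
gripper_force: 0.0
```

Run:
```python
from h import *
o=r.get_obs(); print(o['tcp_pos'],o['orientation'],o['joints'])
g=dict(np.load('top0.npz')); W=cloud(g)
S=W[205:275,350:430]; p=S[(S[...,2]>.146)]
print('top face',len(p),p.mean(0),cv2.minAreaRect((p[:,:2]*1000).astype(np.float32)))
g=grab('side'); np.savez('side1.npz',**g); f=g['frame']; W=cloud(g)
cv2.imwrite('pics/side1.png',cv2.resize(f[170:350,210:420],(700,600),interpolation=cv2.INTER_CUBIC))
m=(abs(W[...,0]-.537)<.04)&(abs(W[...,1]+.19)<.04)
for lo,hi in ((.11,.149),(.03,.09)):
    q=W[m&(W[...,2]>lo)&(W[...,2]<hi)]; print(lo,len(q),q.mean(0),q.min(0),q.max(0))
# tube axis x from silhouette, both heights; handle lateral extent by ray rows
for v in range(255,325,6):
    mm=m[v]&(W[v,:,2]>.02); u=np.nonzero(mm)[0]
    if len(u): print(v,u.min(),u.max(),W[v,u.min()],W[v,u.max()])
```

```text
[ 0.53626337 -0.19450018  0.24219119] [ 0.39317764 -3.11637382  0.00428933] [-0.00403491  0.3101449   0.29977158  1.82784226 -0.10288362  1.01837513
  2.15809272]
top face 132 [ 0.53714768 -0.18937587  0.14890186] ((537.457275390625, -189.48898315429688), (32.871219635009766, 17.448394775390625), 14.570028305053711)
0.11 289 [ 0.53769497 -0.19866253  0.13049246] [ 0.52077336 -0.20484553  0.11035848] [ 0.5549564  -0.1884866   0.14891274]
0.03 638 [ 0.53751554 -0.21182358  0.0604084 ] [ 0.50941249 -0.22032318  0.03017778] [ 0.56442653 -0.19208798  0.08986671]
255 308 325 [ 0.52118198 -0.19394691  0.1470813 ] [ 0.55489244 -0.18970961  0.14518522]
261 308 324 [ 0.52112406 -0.19535774  0.1340044 ] [ 0.55303871 -0.19232034  0.13274186]
267 308 324 [ 0.52094538 -0.19461247  0.11940681] [ 0.55317673 -0.19460454  0.12001125]
273 304 328 [ 0.51228942 -0.1888172   0.10112208] [ 0.56139523 -0.18794955  0.10151012]
279 303 329 [ 0.51066975 -0.19822564  0.09266719] [ 0.56361037 -0.19930259  0.09443492]
285 303 329 [ 0.51031633 -0.19638108  0.07663924] [ 0.56380869 -0.19836228  0.07908589]
291 303 329 [ 0.5099274  -0.19409766  0.05998825] [ 0.56400866 -0.19812827  0.06396332]
297 303 329 [ 0.50955261 -0.19208798  0.04319976] [ 0.56421696 -0.19628506  0.04741725]
303 303 329 [ 0.50935791 -0.19269664  0.0280438 ] [ 0.56442653 -0.19534752  0.03122536]
309 305 327 [ 0.5141744  -0.20463711  0.02150379] [ 0.56040513 -0.20404288  0.02207121]
```

View pics/side1.png

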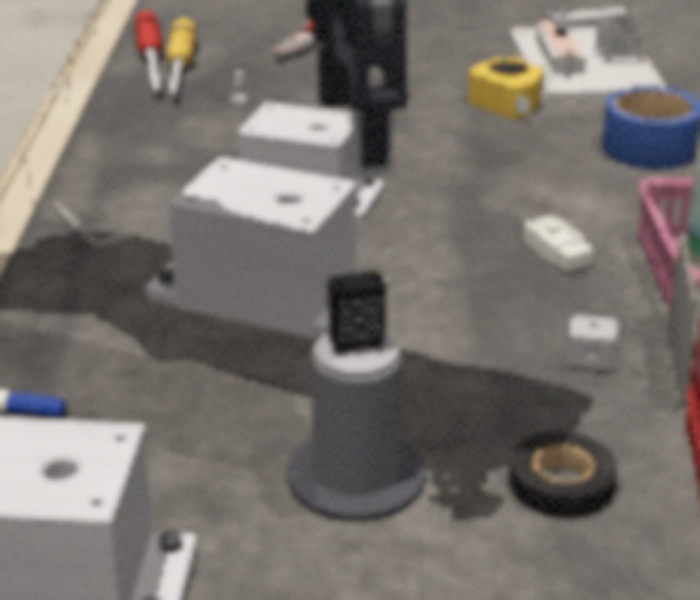

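The side crop shows the handle at crop (357,310), upright on the tube, and the gripper behind and above it at (365,80). The gauge axis comes to (0.5373, -0.1895). Going down half-way to check that the arm settles.

Emit:
send_rows:
  deltas:
    - {"dx":0,"dy":0,"dz":-20,"rx":0,"ry":0,"rz":0}
    - {"dx":0,"dy":0,"dz":-40,"rx":0,"ry":0,"rz":0}
    - {"dx":0,"dy":0,"dz":-60,"rx":0,"ry":0,"rz":0}
    - {"dx":0,"dy":0,"dz":-70,"rx":0,"ry":0,"rz":0}
    - {"dx":0,"dy":0,"dz":-70,"rx":0,"ry":0,"rz":0}

```text
clock: 2.65
tcp_pos: [0.5354, -0.1868, 0.1699]
orientation: [0.407, -3.111, -0.003]
contact_force: [-0.5, -0.2, 0.4]
grip_width: 0.0851
gripper_force: 0.0
```

Emit:
send_rows:
  deltas:
    - {"dx":0,"dy":0,"dz":-15,"rx":0,"ry":0,"rz":0}
    - {"dx":0,"dy":0,"dz":-30,"rx":0,"ry":0,"rz":0}
    - {"dx":0,"dy":0,"dz":-42,"rx":0,"ry":0,"rz":0}
    - {"dx":0,"dy":0,"dz":-50,"rx":0,"ry":0,"rz":0}
    - {"dx":0,"dy":0,"dz":-50,"rx":0,"ry":0,"rz":0}

```text
clock: 3.07
tcp_pos: [0.5362, -0.1881, 0.1212]
orientation: [0.405, -3.113, -0.001]
contact_force: [-0.5, 0.6, 0.0]
grip_width: 0.0847
gripper_force: 0.0
```

Emit:
send_rows:
  deltas:
    - {"dx":0,"dy":0,"dz":0,"rx":0,"ry":0,"rz":0}
    - {"dx":0,"dy":0,"dz":0,"rx":0,"ry":0,"rz":0}
    - {"dx":0,"dy":0,"dz":0,"rx":0,"ry":0,"rz":0}
    - {"dx":0,"dy":0,"dz":0,"rx":0,"ry":0,"rz":0}

```text
clock: 3.4
tcp_pos: [0.5374, -0.1889, 0.123]
orientation: [-0.404, 3.114, -0.001]
contact_force: [-0.1, 0.2, -0.0]
grip_width: 0.085
gripper_force: 0.0
```

Emit:
send_rows:
  deltas:
    - {"dx":0,"dy":0,"dz":-3,"rx":0,"ry":0,"rz":0}
    - {"dx":0,"dy":0,"dz":-3,"rx":0,"ry":0,"rz":0}
    - {"dx":0,"dy":0,"dz":-3,"rx":0,"ry":0,"rz":0}
    - {"dx":0,"dy":0,"dz":-3,"rx":0,"ry":0,"rz":0}
    - {"dx":0,"dy":0,"dz":-3,"rx":0,"ry":0,"rz":0}
  jaw: 30
  newtons: 70

```text
clock: 3.82
tcp_pos: [0.5369, -0.1888, 0.1193]
orientation: [0.404, -3.115, 0.0]
contact_force: [0.4, -0.3, -0.6]
grip_width: 0.0301
gripper_force: 0.0
```

Emit:
send_rows:
  deltas:
    - {"dx":0,"dy":0,"dz":0,"rx":0,"ry":0,"rz":0}
    - {"dx":0,"dy":0,"dz":0,"rx":0,"ry":0,"rz":0}
    - {"dx":0,"dy":0,"dz":0,"rx":0,"ry":0,"rz":0}
    - {"dx":0,"dy":0,"dz":0,"rx":0,"ry":0,"rz":0}
    - {"dx":0,"dy":0,"dz":0,"rx":0,"ry":0,"rz":0}
  jaw: 5
  newtons: 70

```text
clock: 4.23
tcp_pos: [0.5372, -0.189, 0.1196]
orientation: [-0.404, 3.115, -0.0]
contact_force: [0.6, -0.9, 2.8]
grip_width: 0.0171
gripper_force: 68.8
```

Emit:
send_rows:
  deltas:
    - {"dx":0,"dy":0,"dz":0,"rx":0,"ry":0,"rz":0}
    - {"dx":0,"dy":0,"dz":0,"rx":0,"ry":0,"rz":0}
    - {"dx":0,"dy":0,"dz":0,"rx":0,"ry":0,"rz":0}
    - {"dx":0,"dy":0,"dz":0,"rx":0,"ry":0,"rz":0}

```text
clock: 4.57
tcp_pos: [0.5371, -0.189, 0.1195]
orientation: [-0.404, 3.115, -0.0]
contact_force: [-0.2, -1.2, 3.6]
grip_width: 0.0175
gripper_force: 68.8
```

Emit:
send_rows:
  deltas:
    - {"dx":0,"dy":0,"dz":3,"rx":0,"ry":0,"rz":0}
    - {"dx":0,"dy":0,"dz":8,"rx":0,"ry":0,"rz":0}
    - {"dx":0,"dy":0,"dz":16,"rx":0,"ry":0,"rz":0}
    - {"dx":0,"dy":0,"dz":28,"rx":0,"ry":0,"rz":0}
    - {"dx":0,"dy":0,"dz":42,"rx":0,"ry":0,"rz":0}

```text
clock: 4.98
tcp_pos: [0.5364, -0.1885, 0.1619]
orientation: [0.404, -3.114, -0.001]
contact_force: [-0.7, -1.3, -1.6]
grip_width: 0.0172
gripper_force: 68.3
```

Emit:
send_rows:
  deltas:
    - {"dx":0,"dy":0,"dz":17,"rx":0,"ry":0,"rz":0}
    - {"dx":0,"dy":0,"dz":34,"rx":0,"ry":0,"rz":0}
    - {"dx":0,"dy":0,"dz":51,"rx":0,"ry":0,"rz":0}
    - {"dx":0,"dy":0,"dz":64,"rx":0,"ry":0,"rz":0}
    - {"dx":0,"dy":0,"dz":73,"rx":0,"ry":0,"rz":0}

```text
clock: 5.4
tcp_pos: [0.5374, -0.189, 0.2368]
orientation: [-0.404, 3.113, -0.001]
contact_force: [0.7, 0.1, -2.6]
grip_width: 0.017
gripper_force: 68.3
```

Emit:
send_rows:
  deltas:
    - {"dx":0,"dy":0,"dz":3,"rx":0,"ry":0,"rz":0}
    - {"dx":0,"dy":0,"dz":3,"rx":0,"ry":0,"rz":0}
    - {"dx":0,"dy":0,"dz":3,"rx":0,"ry":0,"rz":0}
    - {"dx":0,"dy":0,"dz":3,"rx":0,"ry":0,"rz":0}

```text
clock: 5.73
tcp_pos: [0.5363, -0.1885, 0.2364]
orientation: [0.404, -3.114, -0.001]
contact_force: [0.2, 0.1, -1.9]
grip_width: 0.0174
gripper_force: 68.3
```

Emit:
send_rows:
  deltas:
    - {"dx":-1,"dy":10,"dz":0,"rx":0,"ry":0,"rz":0}
    - {"dx":-3,"dy":30,"dz":0,"rx":0,"ry":0,"rz":0}
    - {"dx":-6,"dy":60,"dz":0,"rx":0,"ry":0,"rz":0}
    - {"dx":-11,"dy":95,"dz":0,"rx":0,"ry":0,"rz":0}
    - {"dx":-15,"dy":130,"dz":0,"rx":0,"ry":0,"rz":0}

```text
clock: 6.15
tcp_pos: [0.5209, -0.0572, 0.2366]
orientation: [0.402, -3.114, -0.0]
contact_force: [-0.3, 2.8, -2.2]
grip_width: 0.0171
gripper_force: 68.4
```

Emit:
send_rows:
  deltas:
    - {"dx":-4,"dy":35,"dz":0,"rx":0,"ry":0,"rz":0}
    - {"dx":-8,"dy":70,"dz":0,"rx":0,"ry":0,"rz":0}
    - {"dx":-12,"dy":105,"dz":0,"rx":0,"ry":0,"rz":0}
    - {"dx":-16,"dy":140,"dz":0,"rx":0,"ry":0,"rz":0}
    - {"dx":-20,"dy":175,"dz":0,"rx":0,"ry":0,"rz":0}

```text
clock: 6.57
tcp_pos: [0.5007, 0.1185, 0.2368]
orientation: [0.405, -3.114, -0.0]
contact_force: [1.1, 0.0, -2.1]
grip_width: 0.0173
gripper_force: 68.4
```

Emit:
send_rows:
  deltas:
    - {"dx":-4,"dy":33,"dz":0,"rx":0,"ry":0,"rz":0}
    - {"dx":-7,"dy":60,"dz":0,"rx":0,"ry":0,"rz":0}
    - {"dx":-9,"dy":78,"dz":0,"rx":0,"ry":0,"rz":0}
    - {"dx":-11,"dy":86,"dz":0,"rx":0,"ry":0,"rz":0}
    - {"dx":-11,"dy":88,"dz":0,"rx":0,"ry":0,"rz":0}

```text
clock: 6.98
tcp_pos: [0.4897, 0.2062, 0.2367]
orientation: [0.41, -3.113, -0.0]
contact_force: [-0.5, -0.1, -1.9]
grip_width: 0.0173
gripper_force: 68.5
```

Emit:
send_rows:
  deltas:
    - {"dx":0,"dy":0,"dz":-8,"rx":0,"ry":0,"rz":0}
    - {"dx":0,"dy":0,"dz":-16,"rx":0,"ry":0,"rz":0}
    - {"dx":0,"dy":0,"dz":-24,"rx":0,"ry":0,"rz":0}
    - {"dx":0,"dy":0,"dz":-30,"rx":0,"ry":0,"rz":0}
    - {"dx":0,"dy":0,"dz":-30,"rx":0,"ry":0,"rz":0}

```text
clock: 7.4
tcp_pos: [0.4901, 0.2027, 0.2053]
orientation: [0.401, -3.113, 0.002]
contact_force: [-0.3, -0.4, -2.7]
grip_width: 0.0173
gripper_force: 68.5
```

Emit:
send_rows:
  deltas:
    - {"dx":0,"dy":0,"dz":0,"rx":0,"ry":0,"rz":0}
    - {"dx":0,"dy":0,"dz":0,"rx":0,"ry":0,"rz":0}
    - {"dx":0,"dy":0,"dz":0,"rx":0,"ry":0,"rz":0}
    - {"dx":0,"dy":0,"dz":0,"rx":0,"ry":0,"rz":0}
    - {"dx":0,"dy":0,"dz":0,"rx":0,"ry":0,"rz":0}

```text
clock: 7.82
tcp_pos: [0.4911, 0.2044, 0.2077]
orientation: [-0.404, 3.115, 0.0]
contact_force: [-0.1, -0.7, -3.0]
grip_width: 0.0173
gripper_force: 68.5
```

Run:
```python
from h import *
o=r.get_obs(); print(o['tcp_pos'],o['orientation'])
g=grab('side'); np.savez('side2.npz',**g); f=g['frame']; W=cloud(g)
# project bore guess
c=g['R'].T@(np.array([.491,.2046,.07])-g['xyz']); u,v=c[0]/c[2]*g['f']+g['cx'],c[1]/c[2]*g['f']+g['cy']; print('bore px',u,v)
for z in (.098,.108,.121,.183):
    c=g['R'].T@(np.array([o['tcp_pos'][0],o['tcp_pos'][1],z])-g['xyz']); print(z,c[0]/c[2]*g['f']+g['cx'],c[1]/c[2]*g['f']+g['cy'])
u,v=int(u),int(v)
cv2.imwrite('pics/side2.png',cv2.resize(f[v-60:v+30,u-50:u+70],(800,600),interpolation=cv2.INTER_CUBIC)); print('origin',u-50,v-60)
# rod/collar/flange extents
m=(abs(W[...,0]-.49)<.045)&(abs(W[...,1]-.2)<.06)&(W[...,2]>.085)
for vv in range(v-50,v+5,1):
    uu=np.nonzero(m[vv])[0]
    if len(uu): print(vv,uu.min(),uu.max(),np.round(W[vv,uu].mean(0),4))
# bore in side0
g0=dict(np.load('side0.npz')); f0=cv2.cvtColor(g0['frame'],cv2.COLOR_BGR2GRAY)
print(f0[v-8:v+9,u-14:u+15])
```

```text
[0.49110648 0.20435777 0.20765431] [-4.04423829e-01  3.11482226e+00  4.72463119e-04]
bore px 304.5821190853124 207.40998107731724
0.098 304.4821740700712 198.45879307330594
0.108 304.4342652742762 195.20214196307217
0.121 304.3714265358431 190.93061219723728
0.183 304.0627732912159 169.94958115455904
origin 254 147
157 298 310 [0.4923 0.1901 0.2244]
158 298 310 [0.4923 0.1898 0.2217]
159 298 310 [0.4923 0.1896 0.219 ]
160 298 310 [0.4923 0.1895 0.2163]
161 298 310 [0.4922 0.1901 0.2133]
162 298 310 [0.4921 0.1905 0.2103]
163 298 310 [0.4922 0.1894 0.2079]
164 298 310 [0.4921 0.1902 0.2048]
165 298 310 [0.4923 0.1937 0.2008]
166 297 311 [0.4916 0.1965 0.197 ]
167 296 312 [0.4913 0.201  0.1927]
168 295 313 [0.4912 0.2014 0.1896]
169 295 313 [0.4916 0.195  0.189 ]
170 295 312 [0.4907 0.1865 0.1892]
171 297 311 [0.4922 0.1841 0.1872]
172 300 308 [0.4923 0.1807 0.1856]
173 302 306 [0.4909 0.2027 0.1748]
174 302 306 [0.491  0.2015 0.1723]
175 302 306 [0.4909 0.202  0.1692]
176 302 306 [0.4909 0.2005 0.1669]
177 302 306 [0.491  0.1995 0.1643]
178 302 306 [0.4909 0.2003 0.1611]
179 302 306 [
[... 2044 characters left out ...]
213 212 214 215 216 217 216 214 212 212 213 212
  213 213 214 214 210 197 166 124 104 102 106]
 [166 170 171 178 184 186 189 193 198 201 206 209 211 210 212 213 213 214
  213 207 204 207 198 170 134 108  98 101 107]
 [131 133 134 134 141 145 149 157 163 168 175 180 184 186 192 196 200 202
  203 199 199 194 174 136 109 101  99 100 106]
 [123 123 122 122 123 124 127 128 130 131 134 138 142 149 155 163 167 168
  173 179 178 167 139 111  99  98 100  98 105]
 [125 124 122 124 121 124 121 123 120 123 121 122 121 122 124 123 130 134
  137 139 138 127 112 102  99  98  99 103 105]
 [121 122 123 123 125 124 122 124 121 123 122 122 121 122 122 119 118 120
  121 121 117 112 104 100  98  99  98 100 103]]
```

View pics/side2.png

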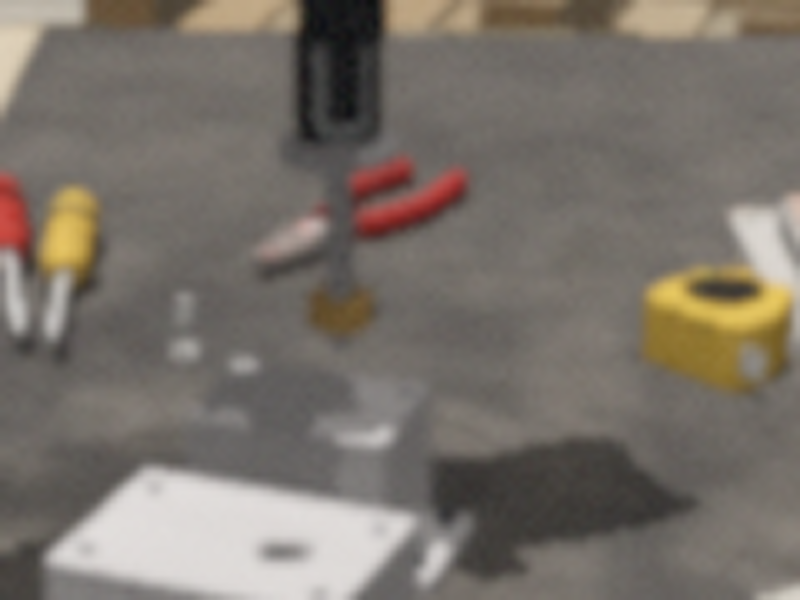

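The gauge hangs straight: flange at crop (340,150), rod at x≈340, collar at (340,310). The bore ellipse it has to enter belongs to the housing hidden in the shadow behind the medium one. Comparing views, the bore is at about (0.4916, 0.2046), against the TCP at (0.4911, 0.2044). The mouth chamfer takes up an error of about 3 mm, so I'm going down to just inside it.

Emit:
send_rows:
  deltas:
    - {"dx":0.5,"dy":0.2,"dz":-6,"rx":0,"ry":0,"rz":0}
    - {"dx":0.5,"dy":0.2,"dz":-14,"rx":0,"ry":0,"rz":0}
    - {"dx":0.5,"dy":0.2,"dz":-20,"rx":0,"ry":0,"rz":0}
    - {"dx":0.5,"dy":0.2,"dz":-24,"rx":0,"ry":0,"rz":0}
    - {"dx":0.5,"dy":0.2,"dz":-26,"rx":0,"ry":0,"rz":0}

```text
clock: 8.28
tcp_pos: [0.4908, 0.2041, 0.1801]
orientation: [0.404, -3.114, 0.001]
contact_force: [-0.4, 0.8, -2.0]
grip_width: 0.0173
gripper_force: 68.5
```

Emit:
send_rows:
  deltas:
    - {"dx":0,"dy":0,"dz":-1.5,"rx":0,"ry":0,"rz":0}
    - {"dx":0,"dy":0,"dz":-3,"rx":0,"ry":0,"rz":0}
    - {"dx":0,"dy":0,"dz":-4.5,"rx":0,"ry":0,"rz":0}
    - {"dx":0,"dy":0,"dz":-6,"rx":0,"ry":0,"rz":0}
    - {"dx":0,"dy":0,"dz":-6,"rx":0,"ry":0,"rz":0}

```text
clock: 8.7
tcp_pos: [0.4913, 0.2044, 0.1751]
orientation: [0.404, -3.115, 0.0]
contact_force: [-0.1, 0.7, -2.6]
grip_width: 0.017
gripper_force: 68.5
```

Emit:
send_rows:
  deltas:
    - {"dx":0,"dy":0,"dz":-1,"rx":0,"ry":0,"rz":0}
    - {"dx":0,"dy":0,"dz":-2,"rx":0,"ry":0,"rz":0}
    - {"dx":0,"dy":0,"dz":-3,"rx":0,"ry":0,"rz":0}
    - {"dx":0,"dy":0,"dz":-4,"rx":0,"ry":0,"rz":0}
    - {"dx":0,"dy":0,"dz":-4,"rx":0,"ry":0,"rz":0}

```text
clock: 9.12
tcp_pos: [0.4913, 0.2044, 0.1711]
orientation: [0.404, -3.115, 0.0]
contact_force: [-0.2, -0.6, -2.8]
grip_width: 0.0172
gripper_force: 68.5
```

Emit:
send_rows:
  deltas:
    - {"dx":0,"dy":0,"dz":-1,"rx":0,"ry":0,"rz":0}
    - {"dx":0,"dy":0,"dz":-2,"rx":0,"ry":0,"rz":0}
    - {"dx":0,"dy":0,"dz":-3,"rx":0,"ry":0,"rz":0}
    - {"dx":0,"dy":0,"dz":-4,"rx":0,"ry":0,"rz":0}
    - {"dx":0,"dy":0,"dz":-5,"rx":0,"ry":0,"rz":0}

```text
clock: 9.53
tcp_pos: [0.4916, 0.2045, 0.1665]
orientation: [-0.404, 3.115, 0.0]
contact_force: [0.1, -0.0, 1.3]
grip_width: 0.017
gripper_force: 68.7
```

Emit:
send_rows:
  deltas:
    - {"dx":0,"dy":0,"dz":-1,"rx":0,"ry":0,"rz":0}
    - {"dx":0,"dy":0,"dz":-2,"rx":0,"ry":0,"rz":0}
    - {"dx":0,"dy":0,"dz":-3,"rx":0,"ry":0,"rz":0}
    - {"dx":0,"dy":0,"dz":-4,"rx":0,"ry":0,"rz":0}
    - {"dx":0,"dy":0,"dz":-5,"rx":0,"ry":0,"rz":0}

```text
clock: 9.95
tcp_pos: [0.4915, 0.2045, 0.1613]
orientation: [-0.404, 3.115, 0.0]
contact_force: [0.1, -0.0, 2.6]
grip_width: 0.0174
gripper_force: 68.7
```

Emit:
send_rows:
  deltas:
    - {"dx":0,"dy":0,"dz":-1,"rx":0,"ry":0,"rz":0}
    - {"dx":0,"dy":0,"dz":-2,"rx":0,"ry":0,"rz":0}
    - {"dx":0,"dy":0,"dz":-3,"rx":0,"ry":0,"rz":0}
    - {"dx":0,"dy":0,"dz":-4,"rx":0,"ry":0,"rz":0}
    - {"dx":0,"dy":0,"dz":-4,"rx":0,"ry":0,"rz":0}

```text
clock: 10.37
tcp_pos: [0.4915, 0.2045, 0.1572]
orientation: [-0.404, 3.115, 0.0]
contact_force: [0.4, 0.2, 0.8]
grip_width: 0.0174
gripper_force: 68.7
```

Emit:
send_rows:
  deltas:
    - {"dx":0,"dy":0,"dz":-1,"rx":0,"ry":0,"rz":0}
    - {"dx":0,"dy":0,"dz":-2,"rx":0,"ry":0,"rz":0}
    - {"dx":0,"dy":0,"dz":-3,"rx":0,"ry":0,"rz":0}
    - {"dx":0,"dy":0,"dz":-4,"rx":0,"ry":0,"rz":0}
    - {"dx":0,"dy":0,"dz":-4,"rx":0,"ry":0,"rz":0}

```text
clock: 10.78
tcp_pos: [0.4915, 0.2045, 0.1532]
orientation: [-0.404, 3.115, 0.0]
contact_force: [0.5, 0.1, 1.1]
grip_width: 0.0178
gripper_force: 68.7
```

Emit:
send_rows:
  deltas:
    - {"dx":0,"dy":0,"dz":-1,"rx":0,"ry":0,"rz":0}
    - {"dx":0,"dy":0,"dz":-2,"rx":0,"ry":0,"rz":0}
    - {"dx":0,"dy":0,"dz":-3,"rx":0,"ry":0,"rz":0}
    - {"dx":0,"dy":0,"dz":-4,"rx":0,"ry":0,"rz":0}
    - {"dx":0,"dy":0,"dz":-4,"rx":0,"ry":0,"rz":0}

```text
clock: 11.2
tcp_pos: [0.4915, 0.2044, 0.1491]
orientation: [-0.404, 3.115, 0.0]
contact_force: [0.9, 0.8, 1.5]
grip_width: 0.0175
gripper_force: 68.8
```

Emit:
send_rows:
  deltas:
    - {"dx":0,"dy":0,"dz":-1,"rx":0,"ry":0,"rz":0}
    - {"dx":0,"dy":0,"dz":-2,"rx":0,"ry":0,"rz":0}
    - {"dx":0,"dy":0,"dz":-3,"rx":0,"ry":0,"rz":0}
    - {"dx":0,"dy":0,"dz":-4,"rx":0,"ry":0,"rz":0}
    - {"dx":0,"dy":0,"dz":-4,"rx":0,"ry":0,"rz":0}

```text
clock: 11.62
tcp_pos: [0.4914, 0.2045, 0.1451]
orientation: [-0.405, 3.115, 0.0]
contact_force: [0.0, 0.1, 1.7]
grip_width: 0.0171
gripper_force: 68.8
```

Emit:
send_rows:
  deltas:
    - {"dx":0,"dy":0,"dz":-1,"rx":0,"ry":0,"rz":0}
    - {"dx":0,"dy":0,"dz":-2,"rx":0,"ry":0,"rz":0}
    - {"dx":0,"dy":0,"dz":-3,"rx":0,"ry":0,"rz":0}
    - {"dx":0,"dy":0,"dz":-4,"rx":0,"ry":0,"rz":0}
    - {"dx":0,"dy":0,"dz":-4,"rx":0,"ry":0,"rz":0}

```text
clock: 12.03
tcp_pos: [0.4915, 0.2044, 0.1411]
orientation: [-0.404, 3.115, 0.0]
contact_force: [0.3, 0.9, 0.8]
grip_width: 0.0171
gripper_force: 68.8
```

Emit:
send_rows:
  deltas:
    - {"dx":0,"dy":0,"dz":-1,"rx":0,"ry":0,"rz":0}
    - {"dx":0,"dy":0,"dz":-2,"rx":0,"ry":0,"rz":0}
    - {"dx":0,"dy":0,"dz":-3,"rx":0,"ry":0,"rz":0}
    - {"dx":0,"dy":0,"dz":-4,"rx":0,"ry":0,"rz":0}
    - {"dx":0,"dy":0,"dz":-4,"rx":0,"ry":0,"rz":0}

```text
clock: 12.45
tcp_pos: [0.4914, 0.2044, 0.1371]
orientation: [-0.404, 3.115, 0.0]
contact_force: [0.7, 0.4, 0.3]
grip_width: 0.0171
gripper_force: 68.8
```

Emit:
send_rows:
  deltas:
    - {"dx":0,"dy":0,"dz":-1,"rx":0,"ry":0,"rz":0}
    - {"dx":0,"dy":0,"dz":-2,"rx":0,"ry":0,"rz":0}
    - {"dx":0,"dy":0,"dz":-3,"rx":0,"ry":0,"rz":0}
    - {"dx":0,"dy":0,"dz":-4,"rx":0,"ry":0,"rz":0}
    - {"dx":0,"dy":0,"dz":-4,"rx":0,"ry":0,"rz":0}

```text
clock: 12.87
tcp_pos: [0.4914, 0.2044, 0.1331]
orientation: [0.404, -3.115, -0.0]
contact_force: [0.6, 0.2, 0.9]
grip_width: 0.0169
gripper_force: 68.8
```

Emit:
send_rows:
  deltas:
    - {"dx":0,"dy":0,"dz":-1,"rx":0,"ry":0,"rz":0}
    - {"dx":0,"dy":0,"dz":-2,"rx":0,"ry":0,"rz":0}
    - {"dx":0,"dy":0,"dz":-3,"rx":0,"ry":0,"rz":0}
    - {"dx":0,"dy":0,"dz":-4,"rx":0,"ry":0,"rz":0}
    - {"dx":0,"dy":0,"dz":-4,"rx":0,"ry":0,"rz":0}

```text
clock: 13.28
tcp_pos: [0.4915, 0.2044, 0.1292]
orientation: [-0.404, 3.115, 0.0]
contact_force: [0.4, 0.8, 2.5]
grip_width: 0.0172
gripper_force: 69.0
```

Emit:
send_rows:
  deltas:
    - {"dx":0,"dy":0,"dz":-1,"rx":0,"ry":0,"rz":0}
    - {"dx":0,"dy":0,"dz":-2,"rx":0,"ry":0,"rz":0}
    - {"dx":0,"dy":0,"dz":-2,"rx":0,"ry":0,"rz":0}
    - {"dx":0,"dy":0,"dz":-2,"rx":0,"ry":0,"rz":0}

```text
clock: 13.62
tcp_pos: [0.4915, 0.2044, 0.1276]
orientation: [-0.404, 3.115, 0.0]
contact_force: [-0.8, -0.1, 5.2]
grip_width: 0.0173
gripper_force: 69.4
```

Emit:
send_rows:
  deltas:
    - {"dx":0,"dy":0,"dz":-1,"rx":0,"ry":0,"rz":0}
    - {"dx":0,"dy":0,"dz":-2,"rx":0,"ry":0,"rz":0}
    - {"dx":0,"dy":0,"dz":-2,"rx":0,"ry":0,"rz":0}

```text
clock: 13.87
tcp_pos: [0.4916, 0.2045, 0.1258]
orientation: [-0.404, 3.115, 0.0]
contact_force: [-1.9, -1.2, 10.2]
grip_width: 0.0173
gripper_force: 69.8
```

Run:
```python
from h import *
a=[]
for i in range(6):
    r.grab_frame('side'); o=r.get_obs(); a.append(np.r_[o['contact_force'],o['tcp_pos'][2]*1000])
print(np.round(a,2), np.mean(a,0), o['clock'])
```

```text
[[ -1.73  -1.08   9.59 125.89]
 [ -1.72  -1.15   9.05 125.93]
 [ -2.33  -0.32   8.77 125.93]
 [ -1.57  -0.99   8.92 125.95]
 [ -0.93  -0.56   8.79 125.96]
 [ -0.43  -1.08   9.28 125.95]] [ -1.45119636  -0.86431566   9.0661266  125.93580547] 14.1667
```

Emit:
send_rows:
  deltas:
    - {"dx":0,"dy":0,"dz":-0.4,"rx":0,"ry":0,"rz":0}
    - {"dx":0,"dy":0,"dz":-0.8,"rx":0,"ry":0,"rz":0}
    - {"dx":0,"dy":0,"dz":-0.8,"rx":0,"ry":0,"rz":0}

```text
clock: 14.42
tcp_pos: [0.4917, 0.2045, 0.1253]
orientation: [-0.404, 3.115, 0.001]
contact_force: [-2.1, -1.6, 10.4]
grip_width: 0.0172
gripper_force: 70.0
```

Run:
```python
from h import *
a=[]
for i in range(20):
    r.grab_frame('side'); o=r.get_obs(); a.append(np.r_[o['contact_force'],o['tcp_pos'][2]*1000])
a=np.array(a); print(np.round(a[::4],2), a.mean(0),a.std(0), o['clock'])
```

```text
[[ -1.67  -1.12   8.92 125.26]
 [ -1.45  -0.95  10.43 125.31]
 [ -1.68  -0.9   10.39 125.31]
 [ -1.63  -0.25  10.05 125.29]
 [ -1.65   0.15  11.45 125.33]] [ -1.86036853  -0.77586228  10.24550575 125.30262279] [0.41753664 0.58998601 0.61262005 0.01593975] 15.4167
```

Emit:
send_rows:
  deltas:
    - {"dx":0,"dy":0,"dz":0,"rx":0,"ry":0,"rz":0}
    - {"dx":0,"dy":0,"dz":0,"rx":0,"ry":0,"rz":0}
    - {"dx":0,"dy":0,"dz":0,"rx":0,"ry":0,"rz":0}
    - {"dx":0,"dy":0,"dz":0,"rx":0,"ry":0,"rz":0}
    - {"dx":0,"dy":0,"dz":0,"rx":0,"ry":0,"rz":0}

```text
clock: 15.83
tcp_pos: [0.4916, 0.2045, 0.1253]
orientation: [-0.404, 3.115, 0.0]
contact_force: [-2.1, -0.4, 10.2]
grip_width: 0.0174
gripper_force: 70.0
```

Emit:
send_rows:
  deltas:
    - {"dx":0,"dy":0,"dz":0,"rx":0,"ry":0,"rz":0}
    - {"dx":0,"dy":0,"dz":0,"rx":0,"ry":0,"rz":0}
    - {"dx":0,"dy":0,"dz":0,"rx":0,"ry":0,"rz":0}
    - {"dx":0,"dy":0,"dz":0,"rx":0,"ry":0,"rz":0}
    - {"dx":0,"dy":0,"dz":0,"rx":0,"ry":0,"rz":0}

```text
clock: 16.25
tcp_pos: [0.4916, 0.2045, 0.1253]
orientation: [-0.404, 3.115, 0.0]
contact_force: [-2.2, -0.1, 9.6]
grip_width: 0.0171
gripper_force: 70.0
```

Emit:
send_rows:
  deltas:
    - {"dx":0,"dy":0,"dz":0,"rx":0,"ry":0,"rz":0}
    - {"dx":0,"dy":0,"dz":0,"rx":0,"ry":0,"rz":0}
    - {"dx":0,"dy":0,"dz":0,"rx":0,"ry":0,"rz":0}
    - {"dx":0,"dy":0,"dz":0,"rx":0,"ry":0,"rz":0}
    - {"dx":0,"dy":0,"dz":0,"rx":0,"ry":0,"rz":0}

```text
clock: 16.67
tcp_pos: [0.4916, 0.2045, 0.1253]
orientation: [-0.404, 3.115, 0.0]
contact_force: [-1.2, -1.1, 12.0]
grip_width: 0.017
gripper_force: 70.0
```

Emit:
send_rows:
  deltas:
    - {"dx":0,"dy":0,"dz":0,"rx":0,"ry":0,"rz":0}
    - {"dx":0,"dy":0,"dz":0,"rx":0,"ry":0,"rz":0}
    - {"dx":0,"dy":0,"dz":0,"rx":0,"ry":0,"rz":0}
    - {"dx":0,"dy":0,"dz":0,"rx":0,"ry":0,"rz":0}
    - {"dx":0,"dy":0,"dz":0,"rx":0,"ry":0,"rz":0}

```text
clock: 17.08
tcp_pos: [0.4916, 0.2045, 0.1253]
orientation: [-0.404, 3.115, 0.001]
contact_force: [-2.5, -0.8, 9.7]
grip_width: 0.0173
gripper_force: 70.0
```

Held at about 12.5 N for 2.7 s (10.2 N read plus about 2.3 N of gauge weight). The spring travel agrees with that and puts the depth near 48 mm. Drawing it straight out.

Emit:
send_rows:
  deltas:
    - {"dx":0,"dy":0,"dz":2,"rx":0,"ry":0,"rz":0}
    - {"dx":0,"dy":0,"dz":5,"rx":0,"ry":0,"rz":0}
    - {"dx":0,"dy":0,"dz":10,"rx":0,"ry":0,"rz":0}
    - {"dx":0,"dy":0,"dz":16,"rx":0,"ry":0,"rz":0}
    - {"dx":0,"dy":0,"dz":22,"rx":0,"ry":0,"rz":0}

```text
clock: 17.5
tcp_pos: [0.4908, 0.204, 0.1464]
orientation: [0.404, -3.114, 0.001]
contact_force: [-0.8, -0.6, -2.9]
grip_width: 0.0176
gripper_force: 68.5
```

Emit:
send_rows:
  deltas:
    - {"dx":0,"dy":0,"dz":8,"rx":0,"ry":0,"rz":0}
    - {"dx":0,"dy":0,"dz":16,"rx":0,"ry":0,"rz":0}
    - {"dx":0,"dy":0,"dz":24,"rx":0,"ry":0,"rz":0}
    - {"dx":0,"dy":0,"dz":32,"rx":0,"ry":0,"rz":0}
    - {"dx":0,"dy":0,"dz":40,"rx":0,"ry":0,"rz":0}

```text
clock: 17.92
tcp_pos: [0.4914, 0.2044, 0.1875]
orientation: [-0.404, 3.115, 0.0]
contact_force: [-1.1, -0.6, -2.9]
grip_width: 0.0172
gripper_force: 68.5
```

Emit:
send_rows:
  deltas:
    - {"dx":0,"dy":0,"dz":12,"rx":0,"ry":0,"rz":0}
    - {"dx":0,"dy":0,"dz":26,"rx":0,"ry":0,"rz":0}
    - {"dx":0,"dy":0,"dz":40,"rx":0,"ry":0,"rz":0}
    - {"dx":0,"dy":0,"dz":48,"rx":0,"ry":0,"rz":0}
    - {"dx":0,"dy":0,"dz":50,"rx":0,"ry":0,"rz":0}

```text
clock: 18.33
tcp_pos: [0.4922, 0.2048, 0.2384]
orientation: [-0.404, 3.113, 0.002]
contact_force: [0.2, -0.4, -1.9]
grip_width: 0.0174
gripper_force: 68.5
```

Emit:
send_rows:
  deltas:
    - {"dx":0,"dy":0,"dz":0,"rx":0,"ry":0,"rz":0}
    - {"dx":0,"dy":0,"dz":0,"rx":0,"ry":0,"rz":0}
    - {"dx":0,"dy":0,"dz":0,"rx":0,"ry":0,"rz":0}
    - {"dx":0,"dy":0,"dz":0,"rx":0,"ry":0,"rz":0}

```text
clock: 18.67
tcp_pos: [0.491, 0.2042, 0.2357]
orientation: [0.404, -3.114, 0.001]
contact_force: [-0.6, 0.9, -1.9]
grip_width: 0.0172
gripper_force: 68.5
```

Run:
```python
from h import *
g=grab('side'); f=g['frame']; W=cloud(g); o=r.get_obs(); print(o['clock'],o['tcp_pos'],o['orientation'])
cv2.imwrite('pics/side3.png',cv2.resize(f[125:215,244:364],(800,600),interpolation=cv2.INTER_CUBIC))
m=(abs(W[...,0]-.49)<.045)&(abs(W[...,1]-.2)<.06)&(W[...,2]>.1)
for v in range(155,195):
    uu=np.nonzero(m[v])[0]
    if len(uu): print(v,uu.min(),uu.max(),np.round(W[v,uu].mean(0),4))
```

```text
18.7167 [0.49107351 0.20422421 0.23579609] [ 4.04191073e-01 -3.11422342e+00  8.26662042e-04]
155 298 310 [0.4923 0.1921 0.2293]
156 297 310 [0.4907 0.1952 0.2255]
157 295 312 [0.4903 0.2016 0.2207]
158 295 312 [0.4903 0.201  0.2181]
159 295 312 [0.4906 0.1946 0.2174]
160 295 312 [0.491  0.1875 0.2169]
161 296 311 [0.4913 0.1829 0.2157]
162 299 308 [0.4914 0.1809 0.2135]
163 302 305 [0.4902 0.1993 0.2046]
164 302 305 [0.4901 0.1994 0.2017]
165 302 305 [0.49   0.2002 0.1986]
166 302 305 [0.49   0.1996 0.1959]
167 300 307 [0.4895 0.2064 0.1908]
168 299 308 [0.4898 0.2024 0.1893]
169 299 309 [0.4914 0.1975 0.1881]
170 299 309 [0.4915 0.1955 0.186 ]
171 299 309 [0.4915 0.1947 0.1834]
172 299 308 [0.4901 0.1939 0.1808]
173 300 308 [0.4915 0.1938 0.178 ]
174 302 305 [0.4897 0.1998 0.1729]
175 302 306 [0.491  0.2008 0.1697]
176 302 305 [0.4895 0.2014 0.1665]
177 302 306 [0.4908 0.2024 0.1632]
178 302 306 [0.4908 0.2008 0.1609]
179 302 306 [0.4908 0.2009 0.1579]
180 302 306 [0.4906 0.2025 0.1544]
181 302 306 [0.4906 0.2017 0.1517]
182 302 306 [0.4906 0.2012 0.149 ]
183 302 306 [0.4906 0.2019 0.1457]
184 302 306 [0.4905 0.202  0.1427]
185 302 306 [0.4905 0.2021 0.1397]
186 302 306 [0.4905 0.2005 0.1374]
187 302 306 [0.4904 0.2019 0.1338]
188 302 306 [0.4905 0.1995 0.1318]
189 303 305 [0.4904 0.2002 0.1285]
```

View pics/side3.png

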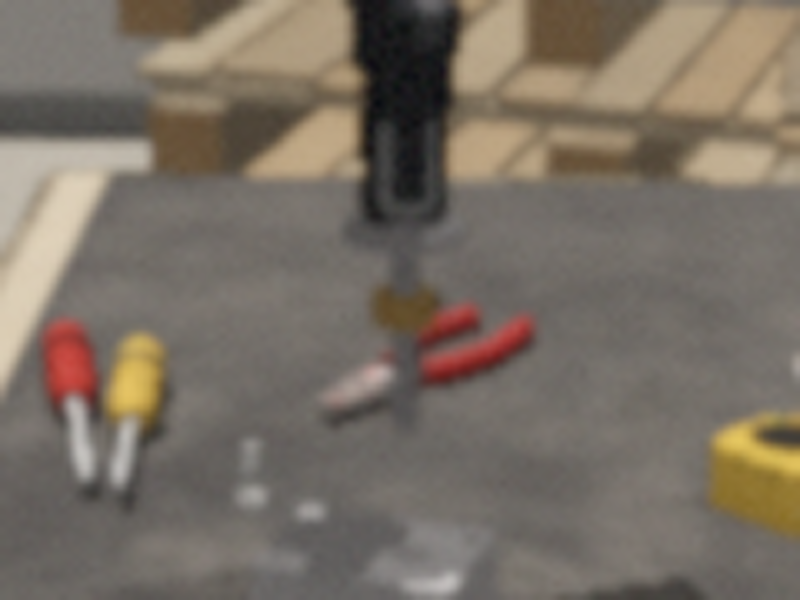

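The collar is up the rod at crop (405,308), and the rod tip hangs clear and straight at (405,430). Back to the stand.

Emit:
send_rows:
  deltas:
    - {"dx":1,"dy":-8,"dz":0,"rx":0,"ry":0,"rz":0}
    - {"dx":3,"dy":-26,"dz":0,"rx":0,"ry":0,"rz":0}
    - {"dx":6,"dy":-52,"dz":0,"rx":0,"ry":0,"rz":0}
    - {"dx":9,"dy":-80,"dz":0,"rx":0,"ry":0,"rz":0}
    - {"dx":13,"dy":-110,"dz":0,"rx":0,"ry":0,"rz":0}

```text
clock: 19.13
tcp_pos: [0.5042, 0.0932, 0.2363]
orientation: [0.406, -3.115, 0.0]
contact_force: [1.1, 0.2, -2.6]
grip_width: 0.0174
gripper_force: 68.6
```

Emit:
send_rows:
  deltas:
    - {"dx":4,"dy":-31,"dz":0,"rx":0,"ry":0,"rz":0}
    - {"dx":7,"dy":-62,"dz":0,"rx":0,"ry":0,"rz":0}
    - {"dx":11,"dy":-93,"dz":0,"rx":0,"ry":0,"rz":0}
    - {"dx":14,"dy":-124,"dz":0,"rx":0,"ry":0,"rz":0}
    - {"dx":18,"dy":-155,"dz":0,"rx":0,"ry":0,"rz":0}

```text
clock: 19.55
tcp_pos: [0.5219, -0.0628, 0.2364]
orientation: [0.404, -3.115, 0.0]
contact_force: [0.3, 0.5, -2.8]
grip_width: 0.0172
gripper_force: 68.6
```

Emit:
send_rows:
  deltas:
    - {"dx":4,"dy":-30,"dz":0,"rx":0,"ry":0,"rz":0}
    - {"dx":7,"dy":-58,"dz":0,"rx":0,"ry":0,"rz":0}
    - {"dx":10,"dy":-84,"dz":0,"rx":0,"ry":0,"rz":0}
    - {"dx":12,"dy":-104,"dz":0,"rx":0,"ry":0,"rz":0}
    - {"dx":14,"dy":-118,"dz":0,"rx":0,"ry":0,"rz":0}

```text
clock: 19.97
tcp_pos: [0.5356, -0.1821, 0.2363]
orientation: [0.399, -3.115, 0.002]
contact_force: [-0.3, 0.2, -2.4]
grip_width: 0.0173
gripper_force: 68.6
```

Emit:
send_rows:
  deltas:
    - {"dx":0.3,"dy":-7,"dz":0,"rx":0,"ry":0,"rz":0}
    - {"dx":0.6,"dy":-10.4,"dz":0,"rx":0,"ry":0,"rz":0}
    - {"dx":0.6,"dy":-10.4,"dz":0,"rx":0,"ry":0,"rz":0}
    - {"dx":0.6,"dy":-10.4,"dz":0,"rx":0,"ry":0,"rz":0}
    - {"dx":0.6,"dy":-10.4,"dz":0,"rx":0,"ry":0,"rz":0}

```text
clock: 20.38
tcp_pos: [0.5371, -0.1876, 0.2364]
orientation: [0.407, -3.115, -0.001]
contact_force: [-0.2, -0.6, -2.5]
grip_width: 0.0175
gripper_force: 68.6
```

Emit:
send_rows:
  deltas:
    - {"dx":0,"dy":0,"dz":0,"rx":0,"ry":0,"rz":0}
    - {"dx":0,"dy":0,"dz":0,"rx":0,"ry":0,"rz":0}
    - {"dx":0,"dy":0,"dz":0,"rx":0,"ry":0,"rz":0}
    - {"dx":0,"dy":0,"dz":0,"rx":0,"ry":0,"rz":0}
    - {"dx":0,"dy":0,"dz":0,"rx":0,"ry":0,"rz":0}

```text
clock: 20.8
tcp_pos: [0.537, -0.1888, 0.2365]
orientation: [-0.405, 3.115, 0.0]
contact_force: [0.3, -0.8, -2.2]
grip_width: 0.0171
gripper_force: 68.6
```

Emit:
send_rows:
  deltas:
    - {"dx":0,"dy":0,"dz":-6,"rx":0,"ry":0,"rz":0}
    - {"dx":0,"dy":0,"dz":-16,"rx":0,"ry":0,"rz":0}
    - {"dx":0,"dy":0,"dz":-27,"rx":0,"ry":0,"rz":0}
    - {"dx":0,"dy":0,"dz":-38,"rx":0,"ry":0,"rz":0}
    - {"dx":0,"dy":0,"dz":-48,"rx":0,"ry":0,"rz":0}

```text
clock: 21.22
tcp_pos: [0.5364, -0.1888, 0.1866]
orientation: [0.404, -3.114, -0.001]
contact_force: [1.0, 0.8, -2.1]
grip_width: 0.0175
gripper_force: 68.6
```

Emit:
send_rows:
  deltas:
    - {"dx":0,"dy":0,"dz":-8,"rx":0,"ry":0,"rz":0}
    - {"dx":0,"dy":0,"dz":-16,"rx":0,"ry":0,"rz":0}
    - {"dx":0,"dy":0,"dz":-24,"rx":0,"ry":0,"rz":0}
    - {"dx":0,"dy":0,"dz":-32,"rx":0,"ry":0,"rz":0}
    - {"dx":0,"dy":0,"dz":-40,"rx":0,"ry":0,"rz":0}

```text
clock: 21.63
tcp_pos: [0.5371, -0.189, 0.1478]
orientation: [-0.404, 3.115, -0.0]
contact_force: [0.0, -0.0, -1.6]
grip_width: 0.0171
gripper_force: 68.6
```

Emit:
send_rows:
  deltas:
    - {"dx":0,"dy":0,"dz":-7,"rx":0,"ry":0,"rz":0}
    - {"dx":0,"dy":0,"dz":-13,"rx":0,"ry":0,"rz":0}
    - {"dx":0,"dy":0,"dz":-18,"rx":0,"ry":0,"rz":0}
    - {"dx":0,"dy":0,"dz":-22,"rx":0,"ry":0,"rz":0}
    - {"dx":0,"dy":0,"dz":-24,"rx":0,"ry":0,"rz":0}

```text
clock: 22.05
tcp_pos: [0.5369, -0.1889, 0.124]
orientation: [0.404, -3.115, -0.0]
contact_force: [0.1, -0.7, -1.8]
grip_width: 0.0173
gripper_force: 68.6
```

Emit:
send_rows:
  deltas:
    - {"dx":0,"dy":0,"dz":-0.5,"rx":0,"ry":0,"rz":0}
    - {"dx":0,"dy":0,"dz":-1,"rx":0,"ry":0,"rz":0}
    - {"dx":0,"dy":0,"dz":-1.5,"rx":0,"ry":0,"rz":0}
    - {"dx":0,"dy":0,"dz":-2,"rx":0,"ry":0,"rz":0}
    - {"dx":0,"dy":0,"dz":-2,"rx":0,"ry":0,"rz":0}

```text
clock: 22.47
tcp_pos: [0.5371, -0.189, 0.1227]
orientation: [-0.404, 3.115, -0.0]
contact_force: [0.1, 0.3, -2.4]
grip_width: 0.0174
gripper_force: 68.6
```

Emit:
send_rows:
  deltas:
    - {"dx":0,"dy":0,"dz":-0.6,"rx":0,"ry":0,"rz":0}
    - {"dx":0,"dy":0,"dz":-1.2,"rx":0,"ry":0,"rz":0}
    - {"dx":0,"dy":0,"dz":-1.8,"rx":0,"ry":0,"rz":0}
    - {"dx":0,"dy":0,"dz":-2.4,"rx":0,"ry":0,"rz":0}
    - {"dx":0,"dy":0,"dz":-2.4,"rx":0,"ry":0,"rz":0}

```text
clock: 22.88
tcp_pos: [0.5369, -0.189, 0.12]
orientation: [0.404, -3.115, -0.0]
contact_force: [0.1, 0.5, -2.1]
grip_width: 0.017
gripper_force: 68.6
```

Emit:
send_rows:
  deltas:
    - {"dx":0,"dy":0,"dz":-0.2,"rx":0,"ry":0,"rz":0}
    - {"dx":0,"dy":0,"dz":-0.4,"rx":0,"ry":0,"rz":0}
    - {"dx":0,"dy":0,"dz":-0.6,"rx":0,"ry":0,"rz":0}
    - {"dx":0,"dy":0,"dz":-0.6,"rx":0,"ry":0,"rz":0}

```text
clock: 23.22
tcp_pos: [0.5371, -0.189, 0.1196]
orientation: [-0.404, 3.115, 0.0]
contact_force: [-0.5, 0.5, -1.9]
grip_width: 0.0172
gripper_force: 68.9
```

Emit:
send_rows:
  deltas:
    - {"dx":0,"dy":0,"dz":-0.3,"rx":0,"ry":0,"rz":0}
    - {"dx":0,"dy":0,"dz":-0.6,"rx":0,"ry":0,"rz":0}
    - {"dx":0,"dy":0,"dz":-0.6,"rx":0,"ry":0,"rz":0}
    - {"dx":0,"dy":0,"dz":-0.6,"rx":0,"ry":0,"rz":0}

```text
clock: 23.55
tcp_pos: [0.537, -0.189, 0.1195]
orientation: [-0.404, 3.115, 0.0]
contact_force: [-2.7, 0.7, 5.3]
grip_width: 0.0172
gripper_force: 69.8
```

The flange is on the rim. Releasing.

Emit:
send_rows:
  deltas:
    - {"dx":0,"dy":0,"dz":0.3,"rx":0,"ry":0,"rz":0}
    - {"dx":0,"dy":0,"dz":0.3,"rx":0,"ry":0,"rz":0}
    - {"dx":0,"dy":0,"dz":0.3,"rx":0,"ry":0,"rz":0}
  jaw: 24

```text
clock: 23.8
tcp_pos: [0.5373, -0.1891, 0.1193]
orientation: [-0.404, 3.115, -0.0]
contact_force: [-0.4, -0.7, 0.4]
grip_width: 0.0235
gripper_force: 0.0
```

Emit:
send_rows:
  deltas:
    - {"dx":0,"dy":0,"dz":0,"rx":0,"ry":0,"rz":0}
    - {"dx":0,"dy":0,"dz":0,"rx":0,"ry":0,"rz":0}
    - {"dx":0,"dy":0,"dz":0,"rx":0,"ry":0,"rz":0}
    - {"dx":0,"dy":0,"dz":0,"rx":0,"ry":0,"rz":0}
    - {"dx":0,"dy":0,"dz":0,"rx":0,"ry":0,"rz":0}
  jaw: 70

```text
clock: 24.22
tcp_pos: [0.537, -0.189, 0.1192]
orientation: [0.404, -3.115, 0.0]
contact_force: [0.1, 0.9, 0.1]
grip_width: 0.0699
gripper_force: 0.0
```

Emit:
send_rows:
  deltas:
    - {"dx":0,"dy":0,"dz":10,"rx":0,"ry":0,"rz":0}
    - {"dx":0,"dy":0,"dz":25,"rx":0,"ry":0,"rz":0}
    - {"dx":0,"dy":0,"dz":45,"rx":0,"ry":0,"rz":0}
    - {"dx":0,"dy":0,"dz":70,"rx":0,"ry":0,"rz":0}
    - {"dx":0,"dy":0,"dz":95,"rx":0,"ry":0,"rz":0}

```text
clock: 24.63
tcp_pos: [0.5366, -0.189, 0.2157]
orientation: [0.404, -3.115, -0.0]
contact_force: [0.3, 0.7, 0.4]
grip_width: 0.07
gripper_force: 0.0
```

Emit:
send_rows:
  deltas:
    - {"dx":0,"dy":20,"dz":20,"rx":0,"ry":0,"rz":0}
    - {"dx":0,"dy":50,"dz":30,"rx":0,"ry":0,"rz":0}
    - {"dx":0,"dy":85,"dz":30,"rx":0,"ry":0,"rz":0}
    - {"dx":0,"dy":120,"dz":30,"rx":0,"ry":0,"rz":0}
    - {"dx":0,"dy":150,"dz":30,"rx":0,"ry":0,"rz":0}

```text
clock: 25.05
tcp_pos: [0.537, -0.0367, 0.2455]
orientation: [-0.405, 3.114, 0.001]
contact_force: [0.8, -0.0, 0.1]
grip_width: 0.0698
gripper_force: 0.0
```

Emit:
send_rows:
  deltas:
    - {"dx":0,"dy":20,"dz":0,"rx":0,"ry":0,"rz":0}
    - {"dx":0,"dy":30,"dz":0,"rx":0,"ry":0,"rz":0}
    - {"dx":0,"dy":30,"dz":0,"rx":0,"ry":0,"rz":0}
    - {"dx":0,"dy":30,"dz":0,"rx":0,"ry":0,"rz":0}
    - {"dx":0,"dy":30,"dz":0,"rx":0,"ry":0,"rz":0}

```text
clock: 25.47
tcp_pos: [0.537, -0.0112, 0.2444]
orientation: [-0.4, 3.116, -0.001]
contact_force: [0.3, 0.0, 0.1]
grip_width: 0.07
gripper_force: 0.0
```

Run:
```python
from h import *
g=grab('top'); W=cloud(g); print(r.get_obs()['clock'])
S=W[205:275,350:430]; z=S[...,2]; p=S[z>.146]
print(len(p),p.mean(0),z.max(),cv2.minAreaRect((p[:,:2]*1000).astype(np.float32)))
s=grab('side')
cv2.imwrite('pics/end.png',np.hstack([cv2.resize(g['frame'],(400,300)),cv2.resize(s['frame'][230:350,240:400],(400,300),interpolation=cv2.INTER_CUBIC)]))
```

```text
25.5167
130 [ 0.5372318  -0.18733425  0.1490158 ] nan ((536.9931030273438, -187.70144653320312), (32.84482955932617, 17.533447265625), 16.551406860351562)
```

View pics/end.png

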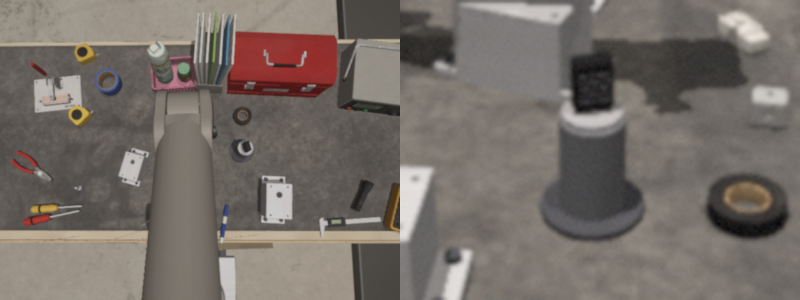

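The gauge hangs upright in its stand at crop (592,85), with the flange flat on the rim at the original height, and the neighbouring objects are undisturbed. Handing in.

```bash
python3 -c "
from bench import r
print(r.hand_in())"
```

```text
the job is handed in; nothing more can be done
None
```

I handed the job in after about 26 s: the gauge bottomed out in a bore about 48 mm deep, pressed at about 12.5 N (bottom plus any collar drag) for 2.7 s, and hung back upright with the collar where the housing left it; I got no verdict back.

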